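# Lock the engraver's turntable and lay the copper tube in its V-blocks

## Task

Set up the blue engraver's turntable for the copper tube: turn the disc by its V-block carriage until the red-marked keyway in its edge lines up with the brass locking bolt, and push the bolt fully home into the keyway by its black knob. Once the table is locked, take the tube from its wooden rest and lay it gently along both V-blocks, about centred, without letting it drop. Leave the other things on the bench alone.

Things in the scene. Friction and masses are not known exactly. Their poses are not given: they have to be found in the camera images.
- turntable_base: Blue cast-iron base, screwed to the bench: round foot 184 mm across, 22 mm high, with a tongue 62 mm wide, 20 mm high, reaching 195 mm out from the centre along the base's -y; on it the bolt in a dark steel guide (43 mm wide, top 46 mm up, 92 to 122 mm from the centre). Origin: on the bench, on the disc's vertical turning axis. The bolt slides along the base's y; home is towards +y.
- turntable (a joint): Angle of the steel disc and all it carries, rad, anticlockwise from above. 0 = keyway faces the bolt exactly and the V grooves lie along the base's x. Starts at about 0.4 to 1.3, so the short way is clockwise. Turns with a steady friction of about 0.25 N m and stays where it is left; stops only at -2.8 and 2.8.
- carriage_grip (a point): On the turning axis, 72 mm up, in the V-block carriage on the disc (160 mm across, top 44 mm up). The carriage is an aluminium bar along this point's x, 44 mm wide along y, 44 to 84 mm up, with a dark V-block (24 mm long, 56 mm wide, top 107 mm up) centred 45 mm from the axis at either end; 66 mm of bar is free between them, to be pinched across its 44 mm. Axes turn with the disc, z up.
- keyway (a point): Middle of the keyway's mouth at the disc's edge, on the disc's top face, 80 mm from the axis, 44 mm up. The keyway is 15 mm wide, 16 mm deep towards the axis, cut right through the 20 mm thick disc, with a red stripe on both sides. Axes turn with the disc; the keyway opens towards this point's -y.
- lock_bolt (a joint): Slide of the brass locking bolt, m: 0 = drawn back (start, nose 6 mm clear of the disc), 0.022 = fully home, 16 mm inside the keyway. 12 mm wide with a full-round nose that centres the disc if it is a little off (up to about 3 mm at the rim); further off it stops against the rim. Slides with about 2 N of friction and stays where it is left.
- bolt_knob (a point): Middle of the bolt's upright black knob: 25 mm across, 35 mm high, from 52 to 87 mm above the bench; this point is 70 mm up and, with the bolt drawn back, 166 mm from the turning axis. Same axes as the base: push it along this point's +y, 22 mm, to bring the bolt home.
- v_seat (a point): Where the middle of the tube's axis belongs when the tube lies in both V-blocks: on the turning axis, 112 mm above the bench. x runs along the grooves (90 degree V, mouth 30 mm wide); turns with the disc.
- tube_center (a point): Middle of the copper tube, on its axis: 28 mm in diameter, 130 mm long, 0.15 kg, x along the tube, either end the same. It starts lying in the rest with its axis 49 mm above the bench and may have rolled about its axis.
- tube_rest: Fixed wooden rest of the tube: a board 150 x 70 mm, 12 mm high, with two V-shaped saddles 56 mm wide, 45 mm high and 16 mm long at x = +-52 mm; the tube lies along x and is free between the saddles. Origin: centre of its underside.
- hammer: Bystander: hammer with wooden handle, 240 mm long, lying on the bench along its x; origin under its middle.
- brush: Bystander: brush with wooden handle and brass ferrule, 190 mm long, lying along its x; origin under its middle.
- jar: Bystander: glass jar with a red cap, 64 mm across, 75 mm high; origin at the centre of its underside.
- bench_block: Bystander: flat steel bench block 100 x 100 x 22 mm; origin at the centre of its underside.

How it is judged (in metres and radians):
On the way, in this order (a step that is already met when the one before it is completed fails the run):
1. the keyway is lined up with the bolt, near enough for it to enter (disc within 0.08 rad) (value of joint turntable between -0.08 and 0.08 rad), for 0.2 s.
2. the bolt is home in the keyway (value of joint turntable between -0.04 and 0.04 rad and value of joint lock_bolt above 0.018 m), for 0.2 s.
3. the tube lies in both V-blocks of the locked table (all of step 2 and x of tube_center in the frame of v_seat between -0.02 and 0.02 m and y of tube_center in the frame of v_seat between -0.003 and 0.003 m and z of tube_center in the frame of v_seat between -0.003 and 0.003 m and angle between the x axis of tube_center and the x axis of v_seat, either way round below 0.04 rad), for 0.2 s.
At the end, for the whole second after the job is handed in: The disc stands within 0.04 rad of zero with the bolt at least 18 mm along its 22 mm travel, and the tube lies released and at rest in both V-blocks: its middle within 20 mm lengthwise and 3 mm sideways and in height of the seat, its axis within 0.04 rad of the grooves (all of step 3 and linear speed of tube below 0.02 m/s); the robot touches nothing.
It fails at once if the hammer is pushed more than 30 mm (distance of hammer from where it was at the start of the episode above 0.03 m).
It fails at once if the brush is pushed more than 30 mm (distance of brush from where it was at the start of the episode above 0.03 m).
It fails at once if the jar is pushed more than 30 mm (distance of jar from where it was at the start of the episode above 0.03 m).
It fails at once if the bench block is pushed more than 30 mm (distance of bench_block from where it was at the start of the episode above 0.03 m).
It fails at once if the tube is dropped: out of the fingers and falling faster than 0.4 m/s (a fall of nearly 10 mm) (linear speed of tube above 0.4 m/s and contact force between the fingers and tube below 0.1 N).
It also fails if it takes over 72 s, if anything falls off the work surface, if the arm or the gripper's body presses on something with over 40 N, if the wrist force passes 120 N, or if a joint passes its speed limit or range.

## Robot

A 6-joint arm with a two-finger parallel gripper is mounted at the origin on the work surface. World frame = base frame: x ahead of the robot, y to its left, z up, the work surface at z = 0. Lengths are in mm, angles in rad, forces in N, time in s.
With the tool pointing down it reaches from about 350 to 850 mm from the base axis. Payload 8.1 kg.
Tool frame: the origin (TCP) lies at the very end of the fingers, on their centre line; the grasp point (between the pads) lies 19 mm behind it; z points along the fingers, y is the line along which they close (so a half turn about z gives the same grasp; the last joint's range is limited). The gripper opens to 93 mm and grips with 3 to 60 N. Pads are 15 mm wide; open, the fingers measure 128 mm over their backs; the gripper's body (75 mm by 188 mm) begins 65 mm behind the grasp point.
Start: joints at [-1.268, 0.13, 1.488, -0, 1.523, -0.085], TCP at [226.912, -555.442, 218.635] pointing down, gripper open.
Joint ranges: [-2.96, 2.96], [-0.89, 2.26], [0.02, 2.5], [-1.34, 4.48], [0, 2.73], [-2.66, 2.66]. Speed limits (rad/s): [2.39, 2.39, 2.79, 3.14, 3.14, 3.14].

## Interface

Orientations are given as a 3x3 rotation matrix whose columns are the frame's x, y, z axes.
In Python, from rig import bot gives the robot as it stands.
- The arm moves only by the tool play_rows, never from a script. Its argument "moves" is a list of rows, each a list of 3 entries, a list of its own where there are three numbers: the opening, from 0 (shut) to 1 (fully open), then the shift along the tool's x, y, z in mm, then the turn, a rotation vector about the tool's x, y, z in rad. A call has 1 to 10 rows; each row shifts and turns the commanded pose from where the row before left it, along the tool's axes as they then stand; what a row does not reach is not made up. A row lasts 1/8 s, in which the tool goes at most 62.5 mm and 10.7 degrees, less where a joint would pass 70% of its speed; a pose out of reach is approached as far as the arm can. A call is refused whole if a number of a shift passes 62.5 or a number of a turn 0.188, either way. A call with a gripper value outside its range is refused whole. The fingers move at their own pace and stop on an object; "newtons" is the grip in N (left out, the last holds). Time passes only in rows, so rows that do not move let the fingers close. It gives the time, the measured TCP pose, the force, the opening and the grip force at its end, in the units of the state.
- bot.get_state(): the state, without advancing time (a new reading comes with each control period).
- bot.snapshot(name): name is "scene" or "top"; returns a dict with "color" (480x640x3 uint8, blue, green, red), "camera_matrix" (3x3 intrinsics, pixels), "view" (4x4, takes a point from world to camera coordinates). Camera axes: x right, y up, looking along -z (the intrinsics and any distortion apply to the point x, -y, -z); pixel columns grow to the right and rows downward; lengths in mm; the calibration is good to about 2 mm. A picture is of the moment at which its call begins. There is no depth.
- bot.finish_job(): hands the job in; it is judged then, once.
Trained networks look in a picture, given as the dict that the camera call returned (one of the last four; its "shot" number tells which), for a name from the list of things; names that differ only in an ending like _2 or _b are one class to them, and where a whole thing is asked for, a point or a joint stands for the part that bears it (a point fixed in the world has none). Each returns a list of dicts, best first, with "confidence" (0 to 1); they miss things now and then, are a little off and sometimes report something else, mostly with a low value. They report only what shows in the picture. A call takes as long as a camera call.
- bot.recognise(picture, thing): "position" ([column, row] in pixels, amid what is visible of it).
The state is a dict: "time": time; "joint_pos": joint angles; "dq": joint speeds; "joint_efforts": joint torques, N m; "tcp_pos": TCP position; "eef_rot": TCP orientation; "contact_force": force on the tool from outside, world axes, zero at the start; "wrist_torque": the same for the moment, N m; "grip_width": finger opening in mm; "grasp_force": force on a finger pad.
Only numpy, scipy, OpenCV 4.12 (cv2) and the standard library are available. Lean on these libraries where they do the work, as an engineer would, in place of code of your own. Each camera call takes 0.05 s, during which the arm holds its last target. There are 200 camera calls.

## Working session

There is one attempt and no reset: what is moved stays moved. The work goes in short steps, Python scripts to look and compute and a tool call to move; the robot and the scene stay as the last step left them, time stands still between calls to the robot, and variables do not carry over. Pictures are saved under pics/ and viewed, at most 10 in all, crops included, and the job is handed in when it is done.

Besides the shell and the picture viewer there is one more tool, called after ">>>" by a JSON object that holds its "op" and its "data", one argument or row to a line. play_rows: Moves the arm, as the interface text tells. Its arguments: {"type":"object","properties":{"moves":{"type":"array","items":{"type":"array"}},"newtons":{"type":"number"}},"required":["moves"]}

```bash
mkdir -p pics
cat > h.py <<'E'
import numpy as np, cv2
from rig import bot
def ray(p,uv):
    K=np.array(p["camera_matrix"]);V=np.array(p["view"])
    d=np.linalg.inv(K)@[uv[0],uv[1],1]; d=np.array([d[0],-d[1],-d[2]])
    R=V[:3,:3]; return -R.T@V[:3,3], R.T@d
def at(p,uv,z):
    o,d=ray(p,uv); return o+d*(z-o[2])/d[2]
def proj(p,X):
    K=np.array(p["camera_matrix"]);V=np.array(p["view"]); c=V[:3,:3]@X+V[:3,3]
    q=K@[c[0],-c[1],-c[2]]; return q[:2]/q[2]
E
python3 - <<'E'
from h import *
Z=dict(turntable_base=11,turntable=44,carriage_grip=84,keyway=44,lock_bolt=50,bolt_knob=70,tube_center=49,tube_rest=20,hammer=10,brush=10,jar=40,bench_block=22)
for c in("top","scene"):
    p=bot.snapshot(c); cv2.imwrite(f"pics/{c}1.png",p["color"]); print(c,[k for k in p],ray(p,(320,240))[0].round())
    for n,z in Z.items():
        for r in bot.recognise(p,n)[:2]: print(n,np.round(r["position"],1),round(r["confidence"],2),at(p,r["position"],z).round(1))
E
```

```text
top ['color', 'camera_matrix', 'view', 'shot'] [ 462.   61. 1072.]
turntable_base [265.7 263.9] 0.76 [509.4 187.   11. ]
turntable_base [481.  279.6] 0.28 [ 462.1 -317.2   11. ]
turntable [262.3 262.6] 0.62 [511.1 190.8  44. ]
turntable [329.4 259.3] 0.34 [515.4  37.8  44. ]
carriage_grip [331.1 261.3] 0.65 [508.9  35.   84. ]
carriage_grip [258.7 264. ] 0.57 [506.3 193.6  84. ]
keyway [259.1 263.2] 0.92 [509.9 198.1  44. ]
keyway [480.8 280.4] 0.57 [ 460.3 -304.9   44. ]
lock_bolt [331.8 259.7] 0.58 [514.1  32.5  50. ]
bolt_knob [332.  260.9] 0.6 [510.4  32.6  70. ]
bolt_knob [491.  281.6] 0.48 [ 457.2 -318.1   70. ]
tube_center [494.1 282.7] 0.85 [ 454.5 -332.9   49. ]
tube_rest [485.6 279.1] 0.76 [ 463.  -324.8   20. ]
hammer [316.5 172.3] 0.93 [726.6  63.2  10. ]
brush [363.  338.9] 0.81 [331.1 -36.6  10. ]
jar [454.5 189.3] 0.6 [ 672.3 -256.8   40. ]
jar [481.6 278.9] 0.39 [ 463.7 -308.4   40. ]
bench_block [151.1 290.5] 0.81 [453.  451.2  22. ]
scene ['color', 'camera_matrix', 'view', 'shot'] [1365.    5.  855.]
turntable_base [351.2 242.2] 0.66 [511.8 171.5  11. ]
turntable [360.3 235.7] 0.91 [525.7 190.4  44. ]
carriage_grip [357.5 234.9] 0.76 [563.6 175.3  84. ]
carriage_grip [298.5 238.1] 0.28 [557.   39.3  84. ]
keyway [358.4 233.2] 0.91 [516.3 187.4  44. ]
lock_bolt [298.8 241.3] 0.58 [532.4  40.6  50. ]
bolt_knob [295.6 238.2] 0.82 [541.8  33.1  70. ]
bolt_knob [321.3 315.5] 0.6 [771.9  66.7  70. ]
tube_center [144.9 235.8] 0.68 [ 464.8 -329.7   49. ]
tube_rest [153.6 252.1] 0.81 [ 494.4 -312.1   20. ]
hammer [323.5 318.5] 0.68 [735.1  75.2  10. ]
brush [299.4 239.1] 0.73 [483.4  44.5  10. ]
brush [264.4 208.2] 0.59 [351.4 -39.1  10. ]
jar [164.8 304.6] 0.91 [ 679.8 -259.6   40. ]
bench_block [455.8 218.5] 0.91 [470.6 449.7  22. ]
```

```bash
python3 -c "
from h import *
s=bot.get_state();print(s['time'],np.round(s['eef_rot'],3),s['contact_force'],s['grip_width'])"
```

```text
1.3 [[ 0.926  0.378 -0.   ]
 [ 0.378 -0.926 -0.   ]
 [-0.    -0.    -1.   ]] [-0.18690859  0.69095335  0.18167508] 93.08368966949257
```

```bash
python3 -c "
import cv2
a=cv2.imread('pics/top1.png')[200:330,200:360]; cv2.imwrite('pics/a.png',cv2.resize(a,(738,600),interpolation=cv2.INTER_CUBIC))"
```

```text
(no output)
```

View pics/top1.png

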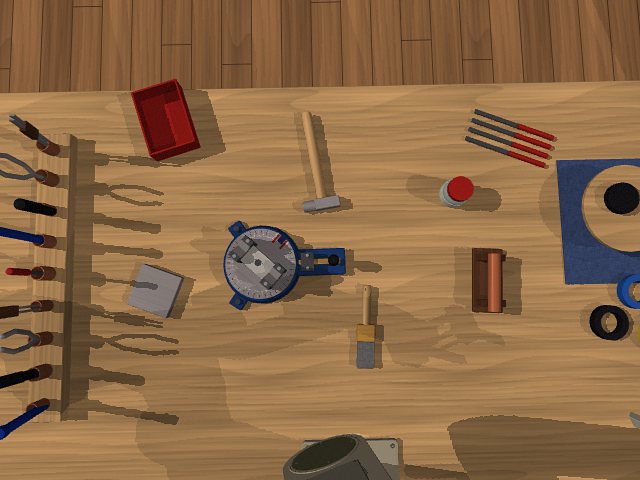

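View pics/a.png

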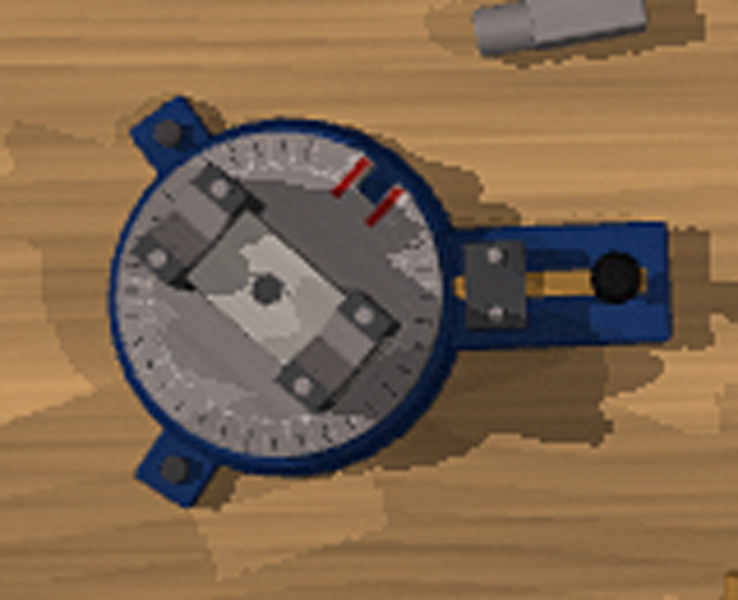

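Run:
```python
from h import *
p=bot.snapshot("top")
f=lambda u,v,z: at(p,(200+(u+.5)/4.6125-.5,200+(v+.5)/4.6125-.5),z)
ax=f(267,289,84); key=f(368,192,44); kn=f(615,278,87); g=f(495,284,46)
s=[f(*q,107) for q in((222,188),(158,258),(362,314),(302,386))]
print(ax,key,kn,g,"\nvb mean",np.mean(s,0))
d1=np.mean(s[2:],0)-np.mean(s[:2],0); print("groove ang",np.arctan2(d1[1],d1[0]), np.linalg.norm(d1))
for a in(ax,np.mean(s,0)):
  b=kn-a; k=key-a; print("base yaw -y dir",np.arctan2(b[1],b[0]),np.hypot(*b[:2]),"key",np.arctan2(k[1],k[0]),np.hypot(*k[:2]))
# tube: segment copper
hsv=cv2.cvtColor(p["color"],cv2.COLOR_BGR2HSV)
x=p["color"][240:325,460:515]; print("rest",x.shape); cv2.imwrite("pics/rest.png",cv2.resize(x,None,fx=7,fy=7,interpolation=cv2.INTER_CUBIC))
q=bot.snapshot("scene"); y=q["color"][190:300,110:400]; cv2.imwrite("pics/sc.png",cv2.resize(y,None,fx=2.7,fy=2.7,interpolation=cv2.INTER_CUBIC))
```

```text
[510.12180022 196.22082922  84.        ] [559.14381923 151.24880669  44.        ] [511.74342165  31.01330671  87.        ] [512.08723163  89.0171723   46.        ] 
vb mean [510.33435825 195.90846044 107.        ]
groove ang -2.315398881644991 88.92772214269552
base yaw -y dir -1.5609809786302467 165.2154809649817 key -0.7423369985267038 66.52549254625475
base yaw -y dir -1.562251326735218 164.90117399892787 key -0.7410296698872856 66.15775203710247
rest (85, 55, 3)
```

View pics/rest.png

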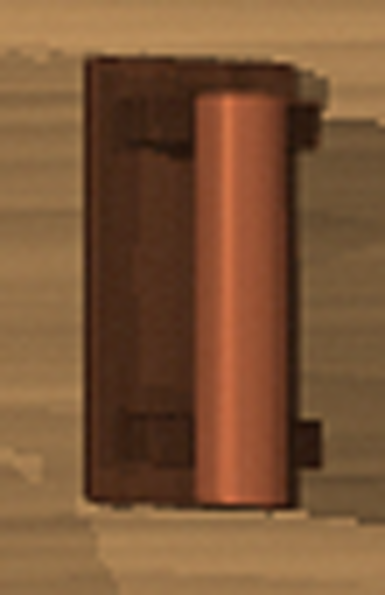

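View pics/sc.png

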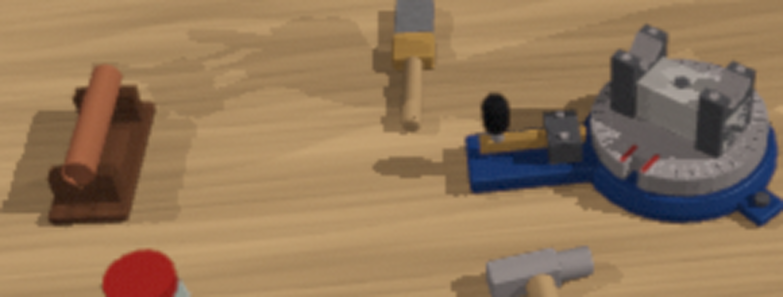

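>>> {"op": "play_rows", "data": {
  "moves": [
    [1,[0,0,0],[0,0,-0.146]],
    [1,[0,0,0],[0,0,-0.146]],
    [1,[0,0,0],[0,0,-0.146]],
    [1,[53,-21.5,0],[0,0,0]],
    [1,[53,-21.5,0],[0,0,0]],
    [1,[53,-21.5,0],[0,0,0]],
    [1,[53,-21.5,0],[0,0,0]],
    [1,[53,-21.5,0],[0,0,0]],
    [1,[53,-21.5,0],[0,0,0]],
    [1,[53,-21.5,0],[0,0,0]]
  ]
}}

```text
time: 2.65
tcp_pos: [368.2, -179.1, 219.0]
eef_rot: [[0.678, 0.735, 0.001], [0.735, -0.678, -0.001], [0.0, 0.001, -1.0]]
contact_force: [0.9, 0.3, 0.3]
grip_width: 92.9
grasp_force: 0.0
```

>>> {"op": "play_rows", "data": {
  "moves": [
    [1,[53,-21.5,0],[0,0,0]],
    [1,[53,-21.5,0],[0,0,0]],
    [1,[53,-21.5,0],[0,0,0]],
    [1,[53,-21.5,0],[0,0,0]],
    [1,[53,-21.5,0],[0,0,0]],
    [1,[53,-21.5,10],[0,0,0]],
    [1,[53,-21.5,20],[0,0,0]],
    [1,[0,0,20],[0,0,0]],
    [1,[0,0,0],[0,0,0]],
    [1,[0,0,0],[0,0,0]]
  ]
}}

```text
time: 3.9
tcp_pos: [508.9, 193.0, 169.5]
eef_rot: [[0.679, 0.734, 0.001], [0.734, -0.679, -0.0], [0.001, 0.001, -1.0]]
contact_force: [-0.1, 0.8, 0.0]
grip_width: 93.2
grasp_force: 0.0
```

```bash
cat >> h.py <<'E'
def go(x,y,z,yaw=None):
    s=bot.get_state(); R=np.array(s["eef_rot"]); d=np.array([x,y,z])-s["tcp_pos"]
    print("t",s["time"],"tcp",np.round(s["tcp_pos"],1),"yaw",np.arctan2(R[1,0],R[0,0]).round(4),"zax",R[:,2].round(4),"F",np.round(s["contact_force"],1),"T",np.round(s["wrist_torque"],2),"w",round(s["grip_width"],1),round(s["grasp_force"],1))
    print("shift in tool",np.round(R.T@d,1), "dyaw world",None if yaw is None else round(yaw-np.arctan2(R[1,0],R[0,0]),4))
E
python3 - <<'E'
from h import *
go(510.2,196.0,53,.82)
p=bot.snapshot("top")
h=lambda u,v:(460+(u+.5)/7-.5,240+(v+.5)/7-.5)
a=at(p,h(243.5,92),49);b=at(p,h(243.5,503),49); print("tube",a,b,(a+b)/2,np.arctan2(*(b-a)[[1,0]]))
L=[at(p,h(c,297),49) for c in(195,292)];print(L)
# tube top line / silhouette from true shape
r=[at(p,h(*q),12) for q in((87,60),(87,500))]; print("rest left edge",r)
E
```

```text
t 3.9 tcp [508.9 193.  169.5] yaw 0.8245 zax [ 9.e-04 -0.e+00 -1.e+00] F [-0.1  0.8  0. ] T [-0.01 -0.03 -0.03] w 93.2 0.0
shift in tool [  3.   -1.1 116.5] dyaw world -0.0045
tube [ 522.28750168 -337.42040358   49.        ] [ 390.34857833 -329.76052071   49.        ] [ 456.31804    -333.59046215   49.        ] 3.0836014704583605
[array([ 456.39567315, -317.91782859,   49.        ]), array([ 455.73970502, -349.23466076,   49.        ])]
rest left edge [array([ 536.35261373, -299.71792561,   12.        ]), array([ 389.83353298, -291.91121933,   12.        ])]
```

>>> {"op": "play_rows", "data": {
  "moves": [
    [1,[3,-1,30],[0,0,0]],
    [1,[0,0,30],[0,0,0]],
    [1,[0,0,30],[0,0,0]],
    [1,[0,0,26],[0,0,0]],
    [0.35,[0,0,0],[0,0,0]],
    [0.35,[0,0,0],[0,0,0]],
    [0.35,[0,0,0],[0,0,0]],
    [0.35,[0,0,0],[0,0,0]],
    [0.35,[0,0,0],[0,0,0]],
    [0.35,[0,0,0],[0,0,0]]
  ],
  "newtons": 50
}}

```text
time: 5.2
tcp_pos: [512.5, 195.2, 53.3]
eef_rot: [[0.678, 0.735, 0.005], [0.735, -0.678, -0.003], [0.002, 0.005, -1.0]]
contact_force: [12.0, -9.5, -5.1]
grip_width: 43.3
grasp_force: 50.0
```

```bash
python3 -c "
from h import *
go(510.2,196.0,53,.01)"
```

```text
t 5.2 tcp [512.5 195.2  53.3] yaw 0.8257 zax [ 0.005  -0.0025 -1.    ] F [12.  -9.5 -5.1] T [-1.16 -1.45  0.24] w 43.3 50.0
shift in tool [-1.  -2.3  0.2] dyaw world -0.8157
```

>>> {"op": "play_rows", "data": {
  "moves": [
    [0.35,[0,2.5,0],[0,0,0]],
    [0.35,[0,0,0],[0,0,0.1]],
    [0.35,[0,0,0],[0,0,0.14]],
    [0.35,[0,0,0],[0,0,0.14]],
    [0.35,[0,0,0],[0,0,0.14]],
    [0.35,[0,0,0],[0,0,0.14]],
    [0.35,[0,0,0],[0,0,0.1]],
    [0.35,[0,0,0],[0,0,0.057]],
    [0.35,[0,0,0],[0,0,0]],
    [0.35,[0,0,0],[0,0,0]]
  ]
}}

```text
time: 6.45
tcp_pos: [512.5, 195.1, 53.2]
eef_rot: [[1.0, 0.01, 0.001], [0.01, -1.0, -0.0], [0.001, 0.0, -1.0]]
contact_force: [2.3, -0.6, 4.1]
grip_width: 43.7
grasp_force: 50.0
```

```bash
python3 -c "
from h import *
go(510.2,196.0,53,.01)"
```

```text
t 6.45 tcp [512.5 195.1  53.2] yaw 0.01 zax [ 1.3e-03 -3.0e-04 -1.0e+00] F [ 2.3 -0.6  4.1] T [-1.61 -0.35 -0.19] w 43.7 50.0
shift in tool [-2.3 -0.9  0.2] dyaw world -0.0
```

>>> {"op": "play_rows", "data": {
  "moves": [
    [1,[0,0,0],[0,0,0]],
    [1,[0,0,0],[0,0,0]],
    [1,[0,0,-20],[0,0,0]],
    [1,[0,0,-45],[0,0,0]],
    [1,[0,20,-45],[0,0,0]],
    [1,[0,50,-10],[0,0,0]],
    [1,[0,60,0],[0,0,0]],
    [1,[0,60,0],[0,0,0]],
    [1,[0,60,0],[0,0,0]],
    [1,[0,20,0],[0,0,0]]
  ]
}}

```text
time: 7.7
tcp_pos: [513.6, -77.6, 172.3]
eef_rot: [[1.0, 0.006, -0.001], [0.006, -1.0, 0.0], [-0.001, -0.0, -1.0]]
contact_force: [-0.3, -0.2, -0.5]
grip_width: 93.3
grasp_force: 0.0
```

Run:
```python
from h import *
go(512,30,60,.01)
p=bot.snapshot("top"); a=p["color"][200:330,200:360]; cv2.imwrite('pics/b.png',cv2.resize(a,(738,600),interpolation=cv2.INTER_CUBIC))
```

```text
t 7.7 tcp [513.6 -77.6 172.3] yaw 0.006 zax [-7.e-04  1.e-04 -1.e+00] F [-0.3 -0.2 -0.5] T [0.06 0.04 0.02] w 93.3 0.0
shift in tool [  -0.8 -107.6  112.3] dyaw world 0.004
```

View pics/b.png

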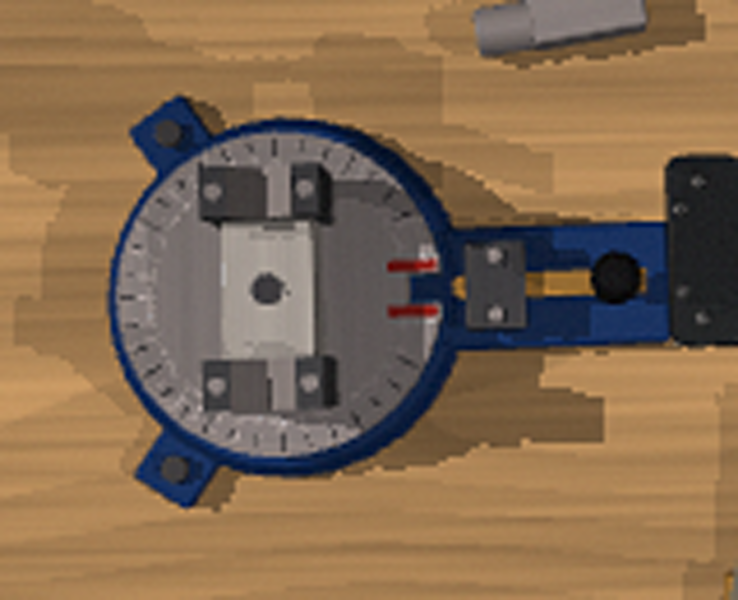

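>>> {"op": "play_rows", "data": {
  "moves": [
    [1,[0,-50,0],[0,0,0]],
    [1,[0,-48,15],[0,0,0]],
    [1,[0,-10,40],[0,0,0]],
    [1,[0,0,40],[0,0,0]],
    [1,[0,0,19],[0,0,0]],
    [0.15,[0,0,0],[0,0,0]],
    [0.15,[0,0,0],[0,0,0]],
    [0.15,[0,0,0],[0,0,0]],
    [0.15,[0,0,0],[0,0,0]],
    [0.15,[0,0,0],[0,0,0]]
  ],
  "newtons": 12
}}

```text
time: 9.0
tcp_pos: [513.6, 33.2, 59.2]
eef_rot: [[1.0, 0.009, 0.001], [0.009, -1.0, -0.0], [0.001, 0.0, -1.0]]
contact_force: [0.6, 0.0, -0.4]
grip_width: 47.8
grasp_force: 0.0
```

>>> {"op": "play_rows", "data": {
  "moves": [
    [0.15,[0,0,0],[0,0,0]],
    [0.15,[0,0,0],[0,0,0]],
    [0.15,[0,0,0],[0,0,0]],
    [0.15,[0,0,0],[0,0,0]],
    [0.15,[0,0,0],[0,0,0]],
    [0.15,[0,0,0],[0,0,0]]
  ]
}}

```text
time: 9.75
tcp_pos: [513.3, 33.2, 58.7]
eef_rot: [[1.0, 0.009, -0.0], [0.009, -1.0, -0.0], [-0.0, 0.0, -1.0]]
contact_force: [-0.6, -1.7, 1.9]
grip_width: 24.7
grasp_force: 12.0
```

>>> {"op": "play_rows", "data": {
  "moves": [
    [0.15,[0,-5,0],[0,0,0]],
    [0.15,[0,-5,0],[0,0,0]],
    [0.15,[0,-4,0],[0,0,0]],
    [0.15,[0,-3,0],[0,0,0]],
    [0.15,[0,0,0],[0,0,0]],
    [0.15,[0,0,0],[0,0,0]]
  ]
}}

```text
time: 10.5
tcp_pos: [513.0, 50.8, 58.6]
eef_rot: [[1.0, 0.009, -0.0], [0.009, -1.0, 0.001], [-0.0, -0.001, -1.0]]
contact_force: [-2.6, 2.4, 3.9]
grip_width: 24.5
grasp_force: 12.0
```

>>> {"op": "play_rows", "data": {
  "moves": [
    [0.15,[0,-2,0],[0,0,0]],
    [0.15,[0,0,0],[0,0,0]],
    [0.15,[0,-2,0],[0,0,0]],
    [0.15,[0,0,0],[0,0,0]]
  ]
}}

```text
time: 11.0
tcp_pos: [513.0, 51.3, 58.6]
eef_rot: [[1.0, 0.008, -0.0], [0.008, -1.0, -0.005], [-0.0, 0.005, -1.0]]
contact_force: [-3.7, -13.9, 3.7]
grip_width: 24.9
grasp_force: 12.0
```

>>> {"op": "play_rows", "data": {
  "moves": [
    [0.15,[0,3,0],[0,0,0]],
    [1,[0,0,0],[0,0,0]],
    [1,[0,0,0],[0,0,0]],
    [1,[0,0,0],[0,0,0]],
    [1,[0,0,-40],[0,0,0]],
    [1,[0,10,-50],[0,0,0]],
    [1,[-5,45,-20],[0,0,0.063]],
    [1,[-15,55,0],[0,0,0]],
    [1,[-15,55,0],[0,0,0]],
    [1,[0,55,0],[0,0,0]]
  ]
}}

```text
time: 12.25
tcp_pos: [469.0, -168.3, 168.9]
eef_rot: [[0.999, -0.054, 0.001], [-0.054, -0.999, -0.0], [0.001, 0.0, -1.0]]
contact_force: [0.2, 0.1, 0.1]
grip_width: 92.9
grasp_force: 0.0
```

Run:
```python
from h import *
go(457,-333.5,90,-.055)
p=bot.snapshot("top"); a=p["color"][200:330,200:360]; cv2.imwrite('pics/c.png',cv2.resize(a,(738,600),interpolation=cv2.INTER_CUBIC))
```

```text
t 12.25 tcp [ 469.  -168.3  168.9] yaw -0.0538 zax [ 7.e-04 -3.e-04 -1.e+00] F [0.2 0.1 0.1] T [ 0.03  0.01 -0.04] w 92.9 0.0
shift in tool [ -3.1 165.6  79. ] dyaw world -0.0012
```

View pics/c.png

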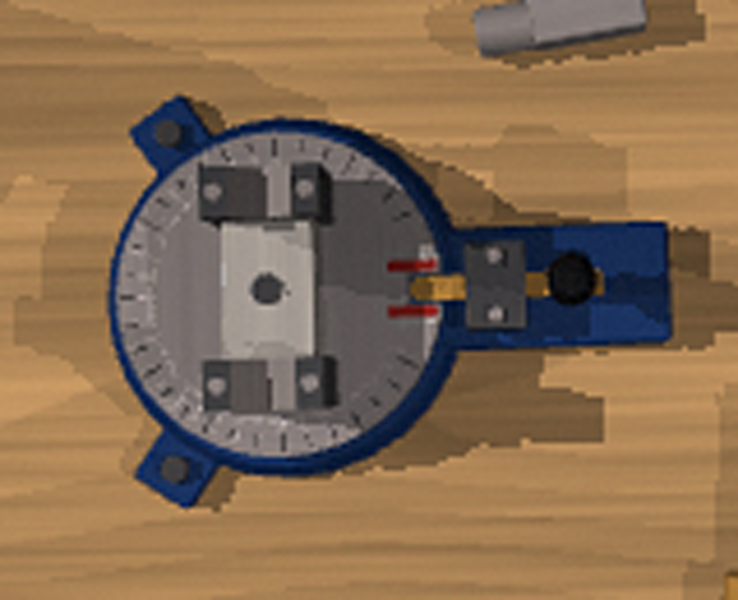

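The bolt's brass nose sits fully in the keyway at about (415,288) in the crop, and the knob has moved to (571,278). The table is locked, so I go for the tube.

>>> {"op": "play_rows", "data": {
  "moves": [
    [1,[-2,55,0],[0,0,0]],
    [1,[0,55,0],[0,0,0]],
    [1,[0,45,20],[0,0,0]],
    [1,[0,10,40],[0,0,0]],
    [1,[0,0,40],[0,0,0]],
    [1,[0,0,27],[0,0,0]],
    [1,[0,0,11],[0,0,0]],
    [1,[0,0,0],[0,0,0]]
  ]
}}

```text
time: 13.3
tcp_pos: [458.7, -331.1, 30.3]
eef_rot: [[0.999, -0.054, -0.001], [-0.054, -0.999, 0.001], [-0.001, -0.001, -1.0]]
contact_force: [0.6, -0.2, 0.2]
grip_width: 92.9
grasp_force: 0.0
```

>>> {"op": "play_rows", "data": {
  "moves": [
    [0.2,[0,0,0],[0,0,0]],
    [0.2,[0,0,0],[0,0,0]],
    [0.2,[0,0,0],[0,0,0]],
    [0.2,[0,0,0],[0,0,0]],
    [0.2,[0,0,0],[0,0,0]],
    [0.2,[0,0,0],[0,0,0]],
    [0.2,[0,0,0],[0,0,0]],
    [0.2,[0,0,0],[0,0,0]],
    [0.2,[0,0,0],[0,0,0]]
  ],
  "newtons": 15
}}

```text
time: 14.42
tcp_pos: [458.9, -332.9, 31.2]
eef_rot: [[0.999, -0.054, 0.001], [-0.054, -0.999, -0.002], [0.001, 0.002, -1.0]]
contact_force: [-0.7, -5.1, 0.6]
grip_width: 27.4
grasp_force: 15.0
```

```bash
python3 -c "
from h import *
go(457,-333.5,30,-.055)"
```

```text
t 14.425 tcp [ 458.9 -332.9   31.2] yaw -0.0545 zax [ 6.0e-04 -2.2e-03 -1.0e+00] F [-0.7 -5.1  0.6] T [-0.8   0.19  0.  ] w 27.4 15.0
shift in tool [-1.9  0.7  1.2] dyaw world -0.0005
```

>>> {"op": "play_rows", "data": {
  "moves": [
    [0.2,[0,0,-10],[0,0,0]],
    [0.2,[0,0,-25],[0,0,0]],
    [0.2,[0,0,-35],[0,0,0]],
    [0.2,[0,0,-40],[0,0,0]],
    [0.2,[0,-20,-35],[0,0,-0.03]],
    [0.2,[0,-40,0],[0,0,-0.034]],
    [0.2,[5,-50,0],[0,0,0]],
    [0.2,[6,-50,0],[0,0,0]],
    [0.2,[6,-50,0],[0,0,0]],
    [0.2,[6,-50,0],[0,0,0]]
  ],
  "newtons": 25
}}

```text
time: 15.68
tcp_pos: [481.5, -69.5, 175.9]
eef_rot: [[1.0, 0.01, 0.0], [0.01, -1.0, 0.0], [0.0, -0.0, -1.0]]
contact_force: [1.3, -0.0, -0.6]
grip_width: 27.5
grasp_force: 25.0
```

>>> {"op": "play_rows", "data": {
  "moves": [
    [0.2,[6,-50,0],[0,0,0]],
    [0.2,[6,-50,0],[0,0,0]],
    [0.2,[6,-50,0],[0,0,0]],
    [0.2,[6,-40,0],[0,0,0]],
    [0.2,[0,-25,0],[0,0,0]],
    [0.2,[0,0,0],[0,0,0]],
    [0.2,[0,0,0],[0,0,0]]
  ]
}}

```text
time: 16.55
tcp_pos: [503.5, 143.4, 175.6]
eef_rot: [[1.0, 0.01, -0.001], [0.01, -1.0, -0.0], [-0.001, 0.0, -1.0]]
contact_force: [0.2, 0.1, -1.6]
grip_width: 27.3
grasp_force: 25.0
```

Run:
```python
from h import *
go(512.5,195.1,95,.01)
p=bot.snapshot("top"); q=bot.snapshot("scene")
a=np.vstack([cv2.resize(p["color"][150:330,180:420],(440,330)),cv2.resize(q["color"][110:270,250:450],(440,270))]); cv2.imwrite('pics/d.png',cv2.resize(a,(440,600)))
```

```text
t 16.55 tcp [503.5 143.4 175.6] yaw 0.0101 zax [-5.e-04 -3.e-04 -1.e+00] F [ 0.2  0.1 -1.6] T [ 0.02  0.02 -0.02] w 27.3 25.0
shift in tool [  9.6 -51.6  80.6] dyaw world -0.0001
```

View pics/d.png

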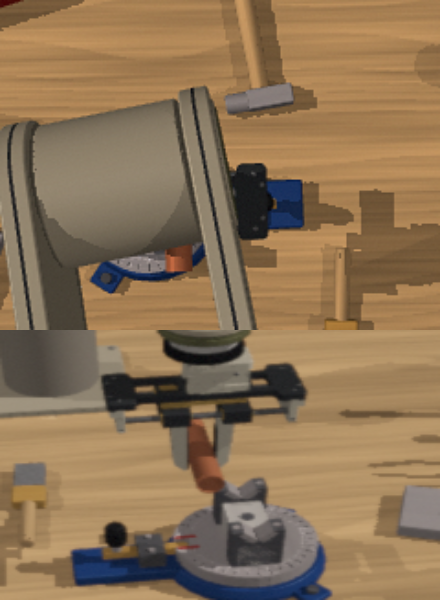

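The lower half shows the tube level in the fingers above the carriage, which is free. The top camera is hidden by the arm. I line up over the seat and descend.

>>> {"op": "play_rows", "data": {
  "moves": [
    [0.2,[4.8,-26,0],[0,0,0]],
    [0.2,[4.8,-25.6,0],[0,0,0]],
    [0.2,[0,0,0],[0,0,0]],
    [0.2,[0,0,25],[0,0,0]],
    [0.2,[0,0,25],[0,0,0]],
    [0.2,[0,0,18],[0,0,0]],
    [0.2,[0,0,6],[0,0,0]],
    [0.2,[0,0,0],[0,0,0]]
  ]
}}

```text
time: 17.65
tcp_pos: [512.9, 195.2, 101.7]
eef_rot: [[1.0, 0.009, -0.0], [0.009, -1.0, -0.0], [-0.0, 0.0, -1.0]]
contact_force: [0.5, 0.5, -1.5]
grip_width: 27.3
grasp_force: 25.0
```

>>> {"op": "play_rows", "data": {
  "moves": [
    [0.2,[0,0,3],[0,0,0]],
    [0.2,[0,0,2],[0,0,0]],
    [0.2,[0,0,0],[0,0,0]]
  ]
}}

```text
time: 18.02
tcp_pos: [512.9, 195.6, 96.8]
eef_rot: [[1.0, 0.01, 0.0], [0.01, -1.0, 0.0], [0.0, -0.0, -1.0]]
contact_force: [0.3, -0.1, -2.3]
grip_width: 27.3
grasp_force: 25.0
```

```bash
python3 -c "
from h import *
go(512.5,195.1,94,.01)"
```

```text
t 18.025 tcp [512.9 195.6  96.8] yaw 0.0099 zax [ 3.e-04  1.e-04 -1.e+00] F [ 0.3 -0.1 -2.3] T [ 0.04 -0.03  0.02] w 27.3 25.0
shift in tool [-0.4  0.5  2.8] dyaw world 0.0001
```

>>> {"op": "play_rows", "data": {
  "moves": [
    [0.2,[0,0,1.5],[0,0,0]],
    [0.2,[0,0,1],[0,0,0]],
    [0.2,[0,0,0],[0,0,0]]
  ]
}}

```text
time: 18.4
tcp_pos: [512.9, 195.5, 94.2]
eef_rot: [[1.0, 0.01, 0.0], [0.01, -1.0, -0.0], [0.0, 0.0, -1.0]]
contact_force: [0.0, -0.2, -1.0]
grip_width: 27.0
grasp_force: 25.0
```

>>> {"op": "play_rows", "data": {
  "moves": [
    [0.2,[0,0,1],[0,0,0]],
    [0.2,[0,0,0],[0,0,0]]
  ]
}}

```text
time: 18.65
tcp_pos: [513.1, 195.3, 93.9]
eef_rot: [[1.0, 0.01, 0.0], [0.01, -1.0, -0.0], [0.0, 0.0, -1.0]]
contact_force: [-2.9, -2.4, 5.3]
grip_width: 27.2
grasp_force: 25.0
```

>>> {"op": "play_rows", "data": {
  "moves": [
    [0.25,[0,0,0],[0,0,0]],
    [0.35,[0,0,0],[0,0,0]],
    [0.6,[0,0,0],[0,0,0]],
    [0.9,[0,0,0],[0,0,0]],
    [0.9,[0,0,0],[0,0,0]],
    [0.9,[0,0,-20],[0,0,0]],
    [0.9,[0,0,-40],[0,0,0]],
    [0.9,[0,0,-40],[0,0,0]],
    [0.9,[0,50,0],[0,0,0]],
    [0.9,[0,60,0],[0,0,0]]
  ],
  "newtons": 5
}}

```text
time: 19.9
tcp_pos: [514.8, 85.2, 195.9]
eef_rot: [[1.0, 0.012, 0.004], [0.012, -1.0, 0.0], [0.004, -0.0, -1.0]]
contact_force: [0.5, -1.4, 0.8]
grip_width: 83.9
grasp_force: 0.0
```

>>> {"op": "play_rows", "data": {
  "moves": [
    [0.9,[0,60,0],[0,0,0]],
    [0.9,[0,60,0],[0,0,0]],
    [0.9,[0,50,0],[0,0,0]],
    [0.9,[0,0,0],[0,0,0]]
  ]
}}

```text
time: 20.4
tcp_pos: [515.8, -87.8, 194.8]
eef_rot: [[1.0, 0.005, 0.002], [0.005, -1.0, -0.001], [0.002, 0.001, -1.0]]
contact_force: [0.2, -0.0, 1.0]
grip_width: 83.5
grasp_force: 0.0
```

Run:
```python
from h import *
go(512.5,195.1,95,.01)
p=bot.snapshot("top"); q=bot.snapshot("scene")
a=cv2.resize(p["color"][215:315,205:345],(560,400),interpolation=cv2.INTER_CUBIC);b=cv2.resize(q["color"][195:275,280:420],(350,200),interpolation=cv2.INTER_CUBIC)
cv2.imwrite('pics/e.png',np.vstack([a,np.pad(b,((0,0),(0,210),(0,0)))]))
for n in("tube_center","v_seat"):
  for r in bot.recognise(p,n)[:1]: print(n,r,at(p,r["position"],112))
```

```text
t 20.4 tcp [515.8 -87.8 194.8] yaw 0.005 zax [ 0.0018 -0.0012 -1.    ] F [ 0.2 -0.   1. ] T [0.08 0.02 0.02] w 83.5 0.0
shift in tool [  -2.1 -283.    99.5] dyaw world 0.005
tube_center {'position': [255.9, 261.7], 'confidence': 0.9} [510.03148282 195.76233312 112.        ]
v_seat {'position': [265.5, 262.3], 'confidence': 0.93} [508.32850038 175.35447297 112.        ]
```

View pics/e.png

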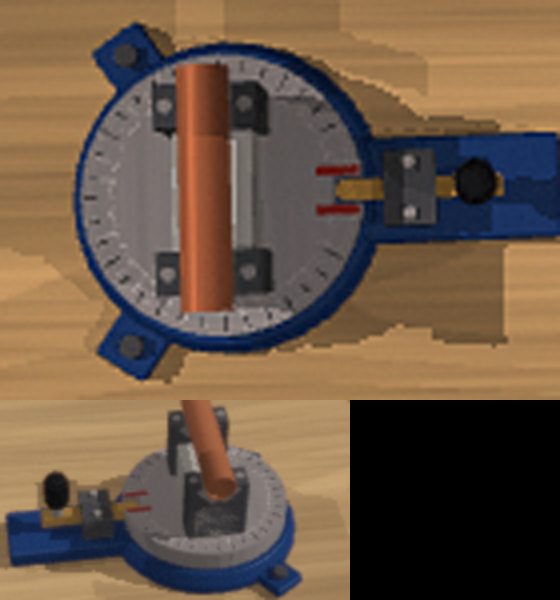

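The tube lies along both V-blocks, about centred on the seat: its ends are at (202,65) and (206,311), and the network puts its middle at 510, 196, which matches the axis. The bolt is still home and the arm is clear.

```bash
python3 -c "
from rig import bot
print(bot.finish_job())"
```

```text
the job is handed in; nothing more can be done
None
```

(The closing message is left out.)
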